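# Let the waiting ball into the test chamber and ease its lid shut

### The arm

A 7-joint arm with a two-finger parallel gripper is mounted at the origin on the work surface. World frame = base frame: x ahead of the robot, y to its left, z up, the work surface at z = 0. Lengths are in mm, angles in degrees, forces in N, time in s.
With the tool pointing down it reaches from about 350 to 900 mm from the base axis. Payload 19.9 kg.
Tool frame: the origin (TCP) lies at the very end of the fingers, on their centre line; the grasp point (between the pads) lies 19 mm behind it; z points along the fingers, y is the direction in which the jaws open and shut (so a half turn about z gives the same grasp; the last joint's range is limited). The gripper opens to 85 mm and grips with 20 to 120 N. Pads are 22 mm wide; open, the fingers measure 114 mm over their backs; the gripper's body (76 mm by 85 mm) begins 54 mm behind the grasp point. The pads swing forward as they close: fully open they stand 13 mm farther back than shut.
Start: joints at [-75.201, 23.915, -0.59, 92.452, 0.269, 63.638, -3.037], TCP at [184.571, 597.102, 193.36] pointing down, gripper open.
Joint ranges: [-161.28, 161.28], [-22.2, 115.67], [-73.04, 71.86], [3.21, 147.25], [-68.34, 248.33], [10.77, 114.83], [-161.83, 161.83]. Speed limits (degrees/s): [108.29, 108.29, 136.94, 136.94, 172.46, 172.46, 172.46].

### API

Orientations are given as a 3x3 rotation matrix whose columns are the frame's x, y, z axes.
In Python, from workcell import sense, snapshot, sign_off gives the robot as it stands. The module is installed in compiled form; this text tells all that it offers.
- The arm moves only by the tool carry_out, never from a script. Its argument "targets" is a list of rows, each a list of 7 numbers: the shift along the tool's x, y, z in mm, then the turn, a rotation vector about the tool's x, y, z in units of 5 degrees (1.0 is 5 degrees), then the opening, from 0 (shut) to 1 (fully open). In form: [[x, y, z, wx, wy, wz, gripper], ...]. A call has 1 to 20 rows; each row is the pose to reach, as a shift and turn from the pose commanded when the call began, along the tool's axes at that moment; what a row does not reach only later rows make up. A row lasts 1/10 s, in which the tool goes at most 50 mm and 8.59 degrees, less where a joint would pass 70% of its speed; a pose out of reach is approached as far as the arm can. A call with a gripper value outside its range is refused whole. The fingers move at their own pace and stop on an object; "force" is the grip in N (left out, the last holds). Time passes only in rows, so rows that repeat a pose let the fingers close. It gives the time, the measured TCP pose, the force and the opening at its end, in the units of the state.
- sense(): the state, without advancing time (a new reading comes with each control period).
- snapshot(name): name is "scene" or "top" or "wrist"; returns a dict with "img" (400x640x3 uint8, red, green, blue), "fx", "fy", "cx", "cy" (pixels), "view" (4x4, takes a point from world to camera coordinates). Camera axes: x right, y up, looking along -z (the intrinsics and any distortion apply to the point x, -y, -z); pixel columns grow to the right and rows downward; lengths in mm; the calibration is good to about 2 mm. The wrist camera is an equidistant fisheye: a pixel r from the principal point sees the ray r / f radians off the axis. A picture is of the moment at which its call begins. There is no depth.
- sign_off(): hands the job in, once; it reports no verdict.
The state is a dict: "t": time; "qpos": joint angles; "joint_velocities": joint speeds; "effort": joint torques, N m; "tool_pos": TCP position; "tool_rot": TCP orientation; "wrist_force": force on the tool from outside, world axes, zero at the start; "torque": the same for the moment, N m; "finger_gap": finger opening in mm.
Only numpy, scipy, OpenCV 4.12 (cv2) and the standard library are available. Lean on these libraries where they do the work, as an engineer would, in place of code of your own. Each camera call takes 0.05 s, during which the arm holds its last target. There are 200 camera calls.

### The job

Two yellow test chambers stand on the desk; one has a steel ball waiting in its side chute. With the fingertips, press that chamber's lever down nearly to its stop, so that the lid swings wide open and the ball rolls inside, then let the lever come up slowly under the fingers, taking two seconds or more, so that the lid settles shut without slamming, and move clear. Touch neither the lids nor the ball, leave the other chamber shut, and pick up or shift nothing else on the desk.

Things in the scene. Friction and masses are not known exactly. Their poses are not given: they have to be found in the camera images.
- station_a: The test chamber with the ball waiting in its chute, left or right of the other at random. Yellow box 160 (x) x 130 (y) x 125 mm high, fixed, on a grey base block 1 to 26 mm high, with an aluminium hood lid on top (163 x 131 x 43 mm, top at z 168); paddle lever at its front (-x), small sloping chute at its left (+y, to 155 mm out). Origin: centre of the box's underside (all heights 'z' are above it); z up; yaw within 0.25 rad
- chamber_a (a point): centre of the floor inside station_a, under the lid, at z 76 mm; the space is 148 x 118 mm
- station_b: The other chamber, identical but with an empty chute; to be left shut. Same build, origin and axes as station_a
- paddle_a (a point): Lever paddle of station_a: centre of its black top face (40 mm wide, 26 mm deep), 185 mm in front (-x) of station_a's origin at z 100 mm at rest; the face then rises 0.23 rad towards the robot. Pressed fully it comes down 65 mm, moving under 3 mm sideways. It takes 1 to 7 N, most at the start; the lid's weight pushes it back up: let go, it springs up and the lid slams
- paddle_b (a point): Lever paddle of station_b, same build; to be left alone
- lever_a (a joint): lever of station_a, rad: 0 at rest (up), 0.47 fully pressed; level pivot 50 mm in front of the origin and at z 62 mm, 140 mm arm to the paddle; the lid turns 2.2 times as far
- lid_a (a joint): lid of station_a, rad: 0 shut, about 1.03 fully open, front edge up; hinged along its far (+x) edge, linked to the lever, falls by its own weight. The ball is let through from about 0.35 on
- lid_b (a joint): lid of station_b, rad: 0 shut, about 1.03 fully open, front edge up; hinged along its far (+x) edge, linked to the lever, falls by its own weight
- ball_center (a point): Centre of the 30 mm steel ball (110 g), waiting in station_a's chute against the side of the shut lid, 81 mm left (+y) and 30 mm in front (-x) of the origin, z 144 mm. When the lid lifts it rolls by itself into the chamber, where its centre is at z about 91 mm, anywhere on the floor
- jar: bystander: small closed jar, 40 mm across, 50 mm high, standing between the two levers; origin under its centre
- screwdriver: bystander: screwdriver lying left of the levers, along its x; origin at its underside
- mug: bystander: white mug, 80 mm across, 90 mm high, on the right; origin under its centre
- meter: bystander: yellow handheld meter, 100 x 170 x 45 mm, on the left; origin under its centre
- stop_box: bystander: grey box 70 x 70 mm with a stop button, 76 mm high, on the left; origin under its centre
- wrench: bystander: wrench lying at the front right; origin at its underside
- weight: bystander: brass weight with a knob, 44 mm across, 62 mm high, on the right; origin under its centre

How it is judged:
By the outcome, as a careful person would: the job done as asked, in the order asked, and still so for the second after the job is handed in, with the robot touching nothing.
It also fails if it takes over 38 s, if anything falls off the work surface, if the arm or the gripper's body presses on something with over 40 N, if the wrist force passes 120 N, or if a joint passes its speed limit or range.

## Working session

There is one attempt and no reset: what is moved stays moved. The work goes in short steps, Python scripts to look and compute and a tool call to move; the robot and the scene stay as the last step left them, time stands still between calls to the robot, and variables do not carry over. Pictures are saved under pics/ and viewed, about 8 in all and at most 12, crops included, and the job is handed in when it is done.

Besides the shell and the picture viewer there is one more tool, called after ">>>" as name(argument=value, ...), one argument or row to a line, values as JSON. carry_out: Moves the arm, as the interface text tells. Its arguments: {"type":"object","properties":{"targets":{"type":"array"},"force":{"type":"number"}},"required":["targets"]}

```bash
mkdir -p pics; cat > h.py <<'E'
import numpy as np,cv2
from workcell import sense,snapshot,sign_off
def ray(s,u,v):
    V=np.array(s["view"]);R=V[:3,:3];o=-R.T@V[:3,3]
    d=R.T@np.array([(u-s["cx"])/s["fx"],-(v-s["cy"])/s["fy"],-1]);return o,d
def onz(s,u,v,z):
    o,d=ray(s,u,v);return o+d*(z-o[2])/d[2]
def proj(s,p):
    V=np.array(s["view"]);c=V[:3,:3]@np.array(p)+V[:3,3]
    return s["cx"]+s["fx"]*c[0]/-c[2], s["cy"]-s["fy"]*c[1]/-c[2]
E
python3 - <<'E'
from h import *
import pickle
ims=[]
for n in("scene","top"):
    s=snapshot(n);pickle.dump(s,open(n+".pkl","wb"))
    cv2.imwrite(f"pics/{n}0.png",s["img"][:,:,::-1]);print(n,s["fx"],s["cx"],s["cy"],np.round(s["view"],3).tolist())
x=sense();print(x["t"],x["tool_pos"],np.round(x["tool_rot"],3).tolist(),x["finger_gap"],x["wrist_force"])
E
```

```text
scene 446.59890861827444 321.9146661708702 202.00496383013206 [[-0.356, 0.934, 0.005, 187.499], [-0.633, -0.245, 0.734, 252.627], [0.687, 0.258, 0.679, -1685.345], [0.0, 0.0, 0.0, 1.0]]
top 507.8368258467962 311.7350123416433 189.10900440102535 [[-0.008, -1.0, -0.015, 22.911], [0.99, -0.01, 0.139, -571.404], [-0.139, -0.014, 0.99, -1531.62], [0.0, 0.0, 0.0, 1.0]]
0.1 [184.49332896 596.79958066 192.85595952] [[-0.955, 0.295, -0.0], [0.295, 0.955, -0.001], [-0.0, -0.001, -1.0]] 85.40024849443438 [-0.16825591 -0.27615487 -0.11304515]
```

View pics/top0.png

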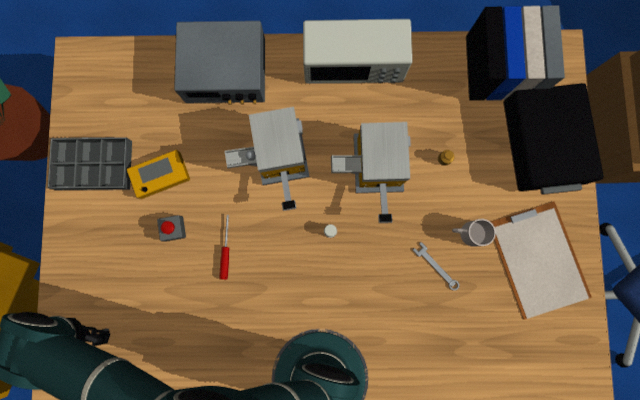

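View pics/scene0.png

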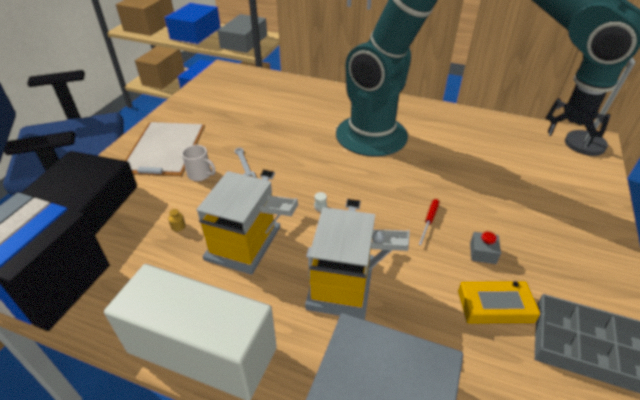

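The top view shows the stations with lids at about (277,138) and (384,150). Their paddles are at (288,205) and (385,217) and their chutes at (240,157) and (346,163). I'll enlarge the chutes to find the ball and measure the paddles and lids.

```bash
python3 - <<'E'
from h import *
import pickle
T=pickle.load(open("top.pkl","rb"));S=pickle.load(open("scene.pkl","rb"))
c=lambda im,a,b,x,y,k:cv2.resize(im[b:y,a:x,::-1],None,fx=k,fy=k,interpolation=cv2.INTER_CUBIC)
a=c(T["img"],220,100,420,230,4);b=c(S["img"],190,160,420,320,3)
b=cv2.copyMakeBorder(b,0,0,0,800-b.shape[1],0)[:480]
cv2.imwrite("pics/cropt.png",a);cv2.imwrite("pics/crops.png",b)
g=T["img"].max(2)
for (x0,y0) in((288,205),(385,217)):
    m=np.zeros_like(g);m[y0-12:y0+12,x0-14:x0+14]=(g[y0-12:y0+12,x0-14:x0+14]<45)
    n,l,st,ce=cv2.connectedComponentsWithStats(m)
    i=1+st[1:,4].argmax();print(st[i],ce[i],onz(T,*ce[i],100).round(1), cv2.minAreaRect(np.argwhere(l==i)[:,::-1].astype(np.float32)))
    print(ray(T,*ce[i]))
# lids: bright low-saturation blob
hsv=cv2.cvtColor(T["img"],cv2.COLOR_RGB2HSV)
for x0,y0,z in((277,138,168),(384,150,168)):
    m=((hsv[...,1]<40)&(hsv[...,2]>120)).astype(np.uint8)
    m=cv2.morphologyEx(m,cv2.MORPH_OPEN,np.ones((27,27)))
    n,l,st,ce=cv2.connectedComponentsWithStats(m)
    i=l[y0,x0];r=cv2.minAreaRect(np.argwhere(l==i)[:,::-1].astype(np.float32));P=[onz(T,*p,z)[:2].round(1).tolist() for p in cv2.boxPoints(r)]
    print(i,st[i],r,P,np.mean(P,0))
E
```

```text
[283 201  12   8  79] [288.35443038 204.50632911] [517.8  86.5 100. ] ((288.5, 204.5), (7.0, 11.0), 90.0)
(array([ 353.23932262,   -3.67819589, 1596.2758126 ]), array([ 0.10928599,  0.05990013, -0.9937341 ]))
[379 214  13   8  85] [385.21176471 217.72941176] [ 475.8 -199.   100. ] ((385.0, 217.5), (7.0, 12.0), 90.0)
(array([ 353.23932262,   -3.67819589, 1596.2758126 ]), array([ 0.08193676, -0.13053256, -1.00017886]))
2 [ 253  112   46   53 2327] ((275.4999694824219, 138.0), (51.99999237060547, 44.99999237060547), 90.0) [[781.7, 184.8], [780.1, 53.9], [626.6, 54.6], [628.0, 183.6]] [704.1   119.225]
3 [ 362  123   47   56 2554] ((385.0, 150.5), (55.0, 46.0), 90.0) [[745.0, -130.9], [743.3, -263.4], [582.7, -257.9], [584.1, -127.4]] [ 663.775 -194.9  ]
```

View pics/cropt.png

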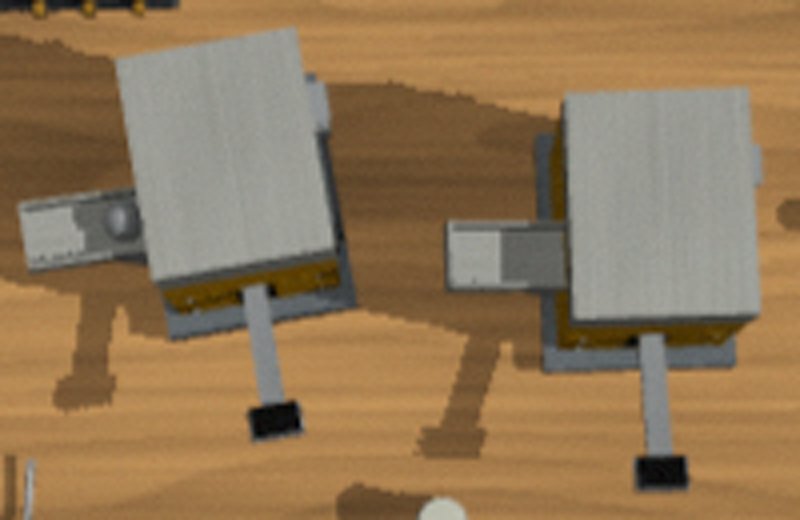

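View pics/crops.png

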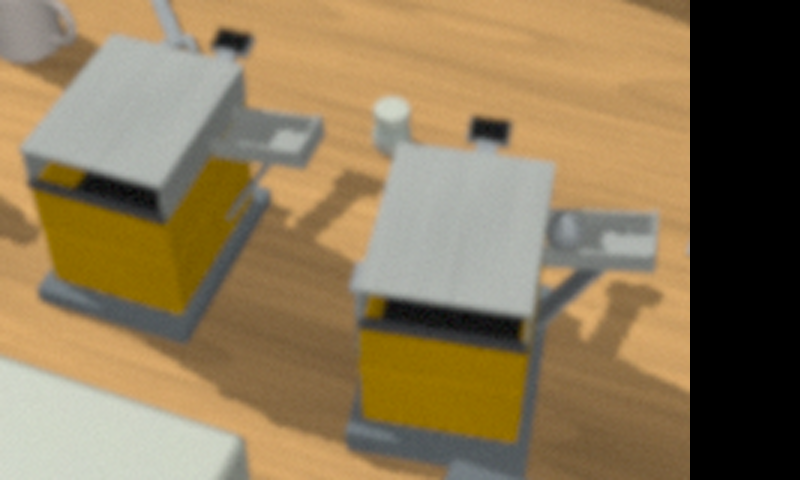

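The ball is in the left chute, at top crop (122,220), which is about (250,155) in the full view. So station_a is the left one. Its paddle is at about (518, 86, 100) and the yaw is about 0.17. Next I move to hover above the paddle with the fingers shut.

>>> carry_out(
  targets=[
    [-12,-10,0,0,0,-0.15,0],
    [-36,-30,0,0,0,-0.4,0],
    [-62,-52,0,0,0,-0.7,0],
    [-90,-75,0,0,0,-1,0],
    [-118,-98,0,0,0,-1.3,0],
    [-146,-121,0,0,0,-1.6,0],
    [-174,-144,0,0,0,-2,0],
    [-202,-167,0,0,0,-2.3,0],
    [-230,-190,0,0,0,-2.6,0],
    [-258,-213,0,0,0,-2.9,0],
    [-286,-236,0,0,0,-3.2,0],
    [-314,-260,0,0,0,-3.6,0],
    [-342,-283,0,0,0,-3.9,0],
    [-370,-306,0,0,0,-4.2,0],
    [-398,-329,0,0,0,-4.5,0],
    [-424,-351,0,0,0,-4.9,0],
    [-445,-369,0,0,0,-5.1,0],
    [-460,-381,0,0,0,-5.3,0],
    [-469,-389,0,0,0,-5.4,0],
    [-469,-389,0,0,0,-5.4,0],
  ],
)

```text
t: 2.1
tool_pos: [518.2, 85.4, 193.1]
tool_rot: [[-0.986, -0.168, -0.0], [-0.168, 0.986, -0.001], [0.0, -0.001, -1.0]]
wrist_force: [0.3, -0.3, -0.6]
finger_gap: -0.4
```

```bash
python3 - <<'E'
from h import *
import pickle
T=pickle.load(open("top.pkl","rb"))
f=onz(T,220+246.5/4,100+266/4,168);b=onz(T,220+207/4,100+44/4,168);d=(b-f)[:2];print("lid",f.round(1),b.round(1),np.hypot(*d),"yaw",np.arctan2(d[1],d[0]))
y=np.arctan2(d[1],d[0]);c=(f+b)/2;print("center",c,"paddle pred",c[:2]-185*np.array([np.cos(y),np.sin(y)]))
S=pickle.load(open("scene.pkl","rb"))
m=np.zeros(S["img"].shape[:2],np.uint8);m[197:212,343:363]=(S["img"].max(2)<55)[197:212,343:363]
n,l,st,ce=cv2.connectedComponentsWithStats(m);i=1+st[1:,4].argmax();print(st[i],ce[i],onz(S,*ce[i],100).round(1))
s=snapshot("wrist");cv2.imwrite("pics/w1.png",s["img"][:,:,::-1])
s2=snapshot("scene");cv2.imwrite("pics/s1.png",cv2.resize(s2["img"][100:320,180:460,::-1],None,fx=2.5,fy=2.5))
x=sense();print(x["t"],x["tool_pos"],np.round(x["tool_rot"],3).tolist(),x["finger_gap"],x["wrist_force"])
print(s["fx"],s["cx"],s["cy"],np.round(s["view"],4).tolist())
pickle.dump(s,open("w1.pkl","wb"))
E
```

```text
lid [619.8 101.5 168. ] [784.1 130.2 168. ] 166.72222299266946 yaw 0.1732066985655923
center [701.94242448 115.84924533 168.        ] paddle pred [519.71054549  83.96598512]
[348 201  11   5  48] [352.97916667 202.8125    ] [487.9  78.7 100. ]
2.2 [517.3871824   87.34968403 193.1527747 ] [[-0.985, -0.17, -0.001], [-0.17, 0.985, -0.0], [0.001, 0.0, -1.0]] 0.2276868269352625 [ 0.02388322 -0.32367495  0.95723268]
309.70691628693146 321.429458948281 203.3729425820812 [[-0.1678, 0.9858, -0.0004, 3.5063], [-0.9419, -0.1605, -0.2951, 540.1972], [-0.291, -0.0491, 0.9555, -223.9655], [0.0, 0.0, 0.0, 1.0]]
```

View pics/w1.png

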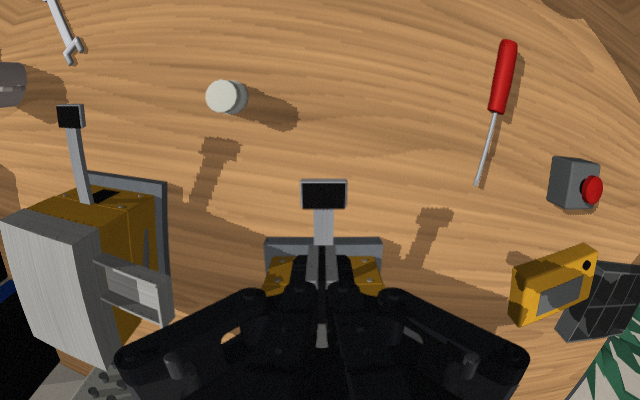

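The wrist view shows paddle_a's black face centred at (324,194), with the lever running toward the box, jar at (226,96) and fingers at (324,265). The scene ray disagrees with the top one by 30 mm, so I'll triangulate with the wrist fisheye.

```bash
python3 - <<'E'
from h import *
import pickle
W,T,S=[pickle.load(open(f+".pkl","rb")) for f in("w1","top","scene")]
def wray(s,u,v):
    V=np.array(s["view"]);R=V[:3,:3];o=-R.T@V[:3,3]
    a=np.array([u-s["cx"],v-s["cy"]]);r=np.hypot(*a);t=r/s["fx"];k=np.sin(t)/r
    return o,R.T@np.array([a[0]*k,-a[1]*k,-np.cos(t)])
m=np.zeros((400,640),np.uint8);m[170:215,290:360]=(W["img"].max(2)<45)[170:215,290:360]
n,l,st,ce=cv2.connectedComponentsWithStats(m);i=1+st[1:,4].argmax();print(st[i],ce[i])
q=cv2.minAreaRect(np.argwhere(l==i)[:,::-1].astype(np.float32));print(q)
o,d=wray(W,*ce[i]);print("cam",o)
for z in(90,100,110):print(z,o+d*(z-o[2])/d[2])
for p in cv2.boxPoints(q):
    o,d=wray(W,*p);print((o+d*(100-o[2])/d[2]).round(1))
def tri(A,B):
    M=np.c_[A[1],-B[1]];t=np.linalg.lstsq(M,B[0]-A[0],rcond=None)[0];p,r=A[0]+A[1]*t[0],B[0]+B[1]*t[1];return ((p+r)/2).round(1),np.linalg.norm(p-r).round(1)
w=wray(W,*ce[i]);t=ray(T,288.4,204.6);s=ray(S,353.3,203.8)
print("WT",tri(w,t),"WS",tri(w,s),"TS",tri(t,s))
x=np.array(sense()["tool_pos"]);print("lid/scene check proj predicted paddle in scene",proj(S,[518,86.5,100]),proj(S,[518,86.5,125]),"scene row of lid corners pred",[np.round(proj(S,p)) for p in([619.8,101.5,168],[784,130,168])])
E
```

```text
[ 302  184   43   25 1014] [323.39151874 195.53353057]
((323.0, 196.0), (24.0, 42.0), 90.0)
cam [444.22906865  72.22995421 373.40224317]
90 [522.53492454  87.32871354  90.        ]
100 [519.77186046  86.79594573 100.        ]
110 [517.00879637  86.26317791 110.        ]
[512.3  65.8 100. ]
[505.9 103.4 100. ]
[528.4 107.7 100. ]
[535.   69.2 100. ]
WT (array([516.1,  85.8, 113.4]), np.float64(0.5)) WS (array([513.7,  86.2, 121.3]), np.float64(1.2)) TS (array([514.8,  86.1, 122.1]), np.float64(2.1))
lid/scene check proj predicted paddle in scene (np.float64(352.2937165290385), np.float64(210.38352224233267)) (np.float64(352.7588276377187), np.float64(203.79464322831888)) scene row of lid corners pred [array([347., 219.]), array([336., 270.])]
```

View pics/s1.png

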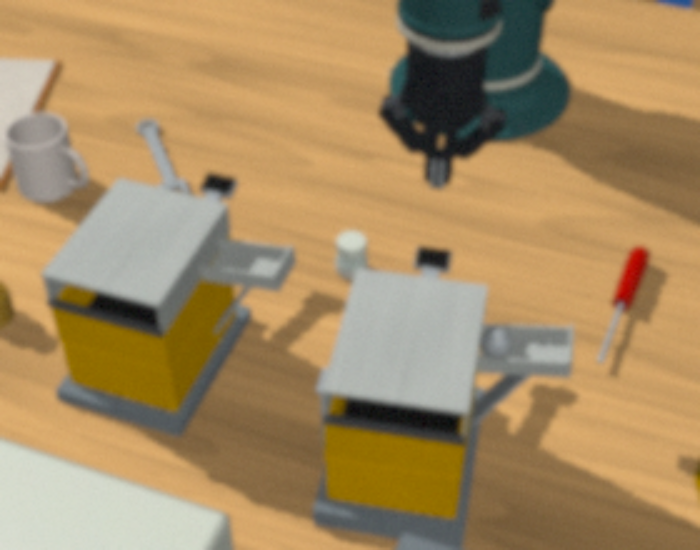

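The paddle's lateral position agrees at about (516, 86). The views put its height at 113–122 mm instead of 100, so I'll find it by touch, descending with force checks.

>>> carry_out(
  targets=[
    [0,0,6,0,0,0,0],
    [0,0,16,0,0,0,0],
    [0,0,28,0,0,0,0],
    [0,0,40,0,0,0,0],
    [0,0,50,0,0,0,0],
    [0,0,56,0,0,0,0],
    [0,0,60,0,0,0,0],
    [0,0,60,0,0,0,0],
  ],
)

```text
t: 3.0
tool_pos: [517.7, 86.9, 133.0]
tool_rot: [[-0.985, -0.171, -0.0], [-0.171, 0.985, -0.0], [0.001, -0.0, -1.0]]
wrist_force: [-0.2, -0.4, 0.2]
finger_gap: -0.2
```

```bash
python3 - <<'E'
from h import *
s=snapshot("wrist");a=s["img"][130:330,200:450,::-1]
s2=snapshot("scene");b=s2["img"][170:270,300:420,::-1]
a=cv2.resize(a,(500,400));b=cv2.resize(b,(300,250))
b=cv2.copyMakeBorder(b,0,150,0,0,0)
cv2.imwrite("pics/c2.png",np.hstack([a,b]))
x=sense();print(x["t"],x["tool_pos"],x["wrist_force"],proj(s2,x["tool_pos"]))
E
```

```text
3.1 [517.98114881  86.9503676  133.66836723] [ 0.50774299 -0.80219494  0.68316878] (np.float64(353.0827594000916), np.float64(201.5032131317077))
```

View pics/c2.png

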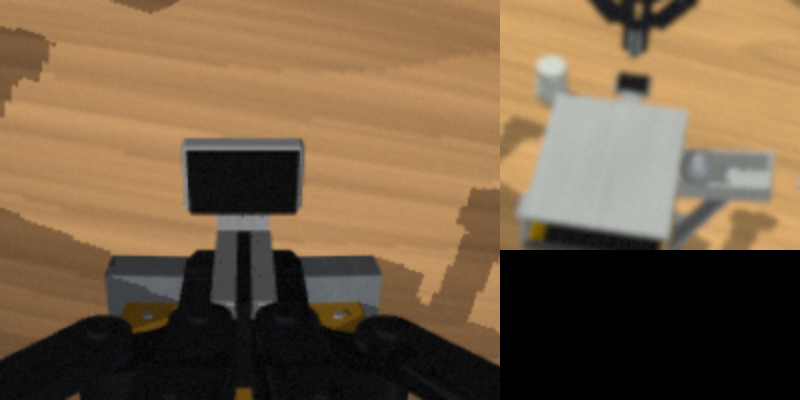

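Wrist view: paddle face at crop (243,180), fingertips end near (240,250), still clear. In the scene inset the fingertip is at about (354,191), but the calibration predicts row 201.5, so the scene camera is biased by about 10 rows. I'll check the wrist projection against the known TCP.

```bash
python3 - <<'E'
from h import *
s=snapshot("wrist");x=np.array(sense()["tool_pos"])
def wp(s,p):
    V=np.array(s["view"]);c=V[:3,:3]@np.array(p)+V[:3,3];c=np.array([c[0],-c[1],-c[2]])
    r=np.hypot(c[0],c[1]);t=np.arctan2(r,c[2]);return (s["cx"]+s["fx"]*t*c[0]/r,s["cy"]+s["fy"]*t*c[1]/r)
print("tcp",x,wp(s,x), "tip front",wp(s,x+[-11,-2,0]))
for p in([518,87,100],[518,87,110],[533,89,100]):print(p,wp(s,p))
m=np.zeros((400,640),np.uint8);m[190:240,280:365]=(s["img"].max(2)<45)[190:240,280:365]
n,l,st,ce=cv2.connectedComponentsWithStats(m)
for i in range(1,n):
    if st[i,4]>100:print(st[i],ce[i])
V=np.array(s["view"]);R=V[:3,:3];o=-R.T@V[:3,3]
u,v=[c for i,c in enumerate(ce) if i>0 and st[i,4]>500][0]
a=np.array([u-s["cx"],v-s["cy"]]);r=np.hypot(*a);t=r/s["fx"];d=R.T@np.array([a[0]*np.sin(t)/r,-a[1]*np.sin(t)/r,-np.cos(t)])
for z in (90,100,110):print(o+d*(z-o[2])/d[2])
t=snapshot("top");cv2.imwrite("pics/t3.png",cv2.resize(t["img"][170:230,250:330,::-1],None,fx=6,fy=6))
cv2.imwrite("pics/w3.png",cv2.resize(s["img"][180:300,250:400,::-1],None,fx=4,fy=4))
E
```

```text
tcp [518.0421306   86.95465395 133.80066439] (np.float64(322.46882489227374), np.float64(233.00202072507525)) tip front (np.float64(322.3251430623682), np.float64(216.28153436687586))
[518, 87, 100] (np.float64(322.385540796395), np.float64(215.13711860951784))
[518, 87, 110] (np.float64(322.4297386387123), np.float64(219.86811071345403))
[533, 89, 100] (np.float64(321.59152181641093), np.float64(234.17611334724495))
[ 294  205   55   31 1673] [320.96712493 219.83682008]
[525.4297311   87.21181999  90.        ]
[521.79045454  86.59847378 100.        ]
[518.15117797  85.98512756 110.        ]
```

View pics/w3.png

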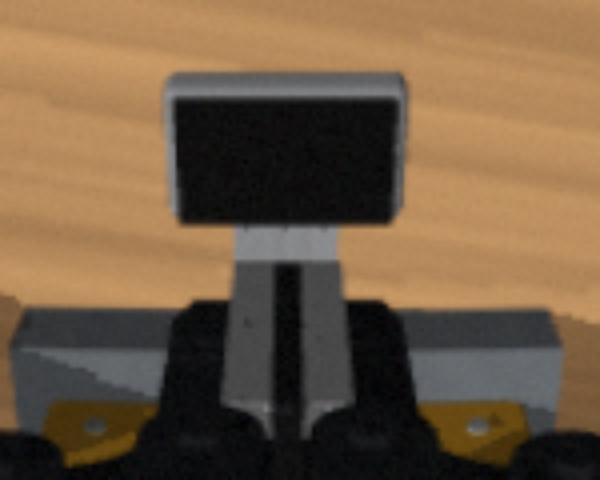

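The wrist view shows the fingertip ends at about (321,245), while the TCP projects to row 233. So the real tips appear a bit farther toward the station, or higher, than nominal. I'll shift 6 mm toward the robot, descend and look at the relative position again.

>>> carry_out(
  targets=[
    [2,0,4,0,0,0,0],
    [4,0,10,0,0,0,0],
    [6,0,16,0,0,0,0],
    [6,0,20,0,0,0,0],
    [6,0,20,0,0,0,0],
  ],
)

```text
t: 3.7
tool_pos: [511.5, 85.8, 112.7]
tool_rot: [[-0.985, -0.171, -0.001], [-0.171, 0.985, -0.0], [0.001, -0.0, -1.0]]
wrist_force: [-0.7, 0.2, 0.7]
finger_gap: 0.0
```

```bash
python3 - <<'E'
from h import *
s=snapshot("wrist");a=cv2.resize(s["img"][180:300,250:400,::-1],None,fx=3,fy=3)
s2=snapshot("scene");b=cv2.resize(s2["img"][175:235,325:385,::-1],(340,360),interpolation=cv2.INTER_CUBIC)
cv2.imwrite("pics/c4.png",np.hstack([a,b]))
x=sense();print(x["t"],x["tool_pos"],x["wrist_force"])
E
```

```text
3.8 [511.95539124  85.91320159 113.3944423 ] [-0.10599158 -0.46135886 -0.32579661]
```

View pics/c4.png

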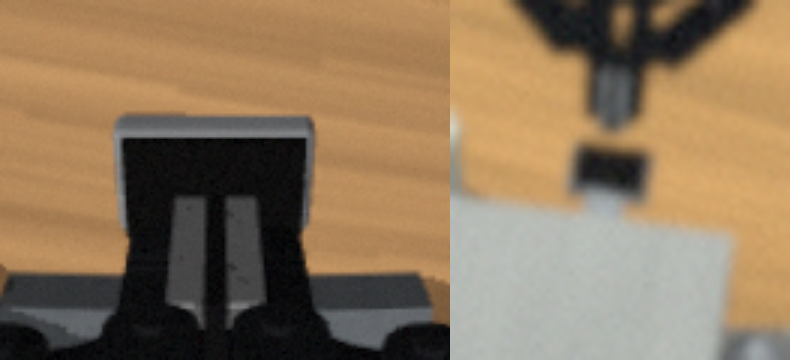

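Combining both views, the tips are laterally centred on the paddle and about 30 mm above it. Now I descend to contact.

>>> carry_out(
  targets=[
    [0,0,3,0,0,0,0],
    [0,0,8,0,0,0,0],
    [0,0,13,0,0,0,0],
    [0,0,17,0,0,0,0],
    [0,0,20,0,0,0,0],
    [0,0,20,0,0,0,0],
  ],
)

```text
t: 4.4
tool_pos: [511.6, 85.9, 92.9]
tool_rot: [[-0.985, -0.171, -0.001], [-0.171, 0.985, -0.0], [0.001, -0.0, -1.0]]
wrist_force: [0.8, 0.1, 0.6]
finger_gap: 0.3
```

>>> carry_out(
  targets=[
    [0,0,2,0,0,0,0],
    [0,0,4,0,0,0,0],
    [0,0,5,0,0,0,0],
    [0,0,5,0,0,0,0],
  ],
)

```text
t: 4.8
tool_pos: [511.9, 85.9, 88.5]
tool_rot: [[-0.985, -0.171, 0.0], [-0.171, 0.985, -0.0], [-0.0, -0.0, -1.0]]
wrist_force: [-1.9, 0.5, 3.0]
finger_gap: 0.1
```

>>> carry_out(
  targets=[
    [0,0,2,0,0,0,0],
    [0,0,4,0,0,0,0],
    [0,0,5,0,0,0,0],
    [0,0,5,0,0,0,0],
  ],
)

```text
t: 5.2
tool_pos: [511.7, 85.9, 83.4]
tool_rot: [[-0.985, -0.171, -0.0], [-0.171, 0.985, -0.0], [0.0, -0.0, -1.0]]
wrist_force: [-2.5, -0.3, 3.3]
finger_gap: 0.4
```

Contact came at z of about 90 (3 N), so full travel should end near z 25. Pressing on steadily.

>>> carry_out(
  targets=[
    [0,0,2,0,0,0,0],
    [0,0,4,0,0,0,0],
    [0,0,7,0,0,0,0],
    [0,0,10,0,0,0,0],
    [0,0,13,0,0,0,0],
    [0,0,16,0,0,0,0],
    [0,0,19,0,0,0,0],
    [0,0,22,0,0,0,0],
    [0,0,25,0,0,0,0],
    [0,0,28,0,0,0,0],
    [0,0,31,0,0,0,0],
    [0,0,34,0,0,0,0],
    [0,0,37,0,0,0,0],
    [0,0,40,0,0,0,0],
    [0,0,42,0,0,0,0],
    [0,0,44,0,0,0,0],
    [0,0,45,0,0,0,0],
    [0,0,45,0,0,0,0],
  ],
)

```text
t: 7.0
tool_pos: [512.1, 86.0, 38.4]
tool_rot: [[-0.985, -0.171, 0.0], [-0.171, 0.985, -0.0], [-0.0, -0.0, -1.0]]
wrist_force: [-0.0, -0.6, 1.3]
finger_gap: -0.1
```

```bash
python3 - <<'E'
from h import *
s=snapshot("wrist");a=cv2.resize(s["img"][160:310,250:400,::-1],None,fx=2.6,fy=2.6)
s2=snapshot("scene");b=cv2.resize(s2["img"][150:300,300:455,::-1],(403,390),interpolation=cv2.INTER_CUBIC)
cv2.imwrite("pics/c5.png",np.hstack([a,b]))
x=sense();print(x["t"],x["tool_pos"],x["wrist_force"])
E
```

```text
7.1 [512.0795718   85.93623254  38.51484135] [ 1.07845313 -0.97270185  0.86935968]
```

View pics/c5.png

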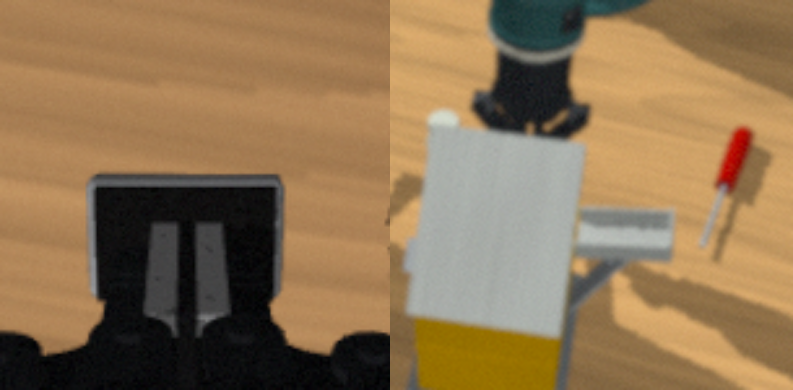

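The right panel shows the lid wide open and the chute (625,235) empty, so the ball has rolled in. The left panel shows the tips on the middle of the paddle. I'll press the last few mm toward the stop.

>>> carry_out(
  targets=[
    [0,0,1.5,0,0,0,0],
    [0,0,3,0,0,0,0],
    [0,0,4.5,0,0,0,0],
    [0,0,6,0,0,0,0],
    [0,0,6,0,0,0,0],
  ],
)

```text
t: 7.6
tool_pos: [511.6, 85.9, 32.1]
tool_rot: [[-0.985, -0.171, -0.001], [-0.171, 0.985, -0.0], [0.001, -0.0, -1.0]]
wrist_force: [0.5, -0.4, 0.3]
finger_gap: 0.2
```

>>> carry_out(
  targets=[
    [0,0,1,0,0,0,0],
    [0,0,2,0,0,0,0],
    [0,0,2,0,0,0,0],
    [0,0,2,0,0,0,0],
    [0,0,2,0,0,0,0],
  ],
)

```text
t: 8.1
tool_pos: [511.8, 85.9, 30.4]
tool_rot: [[-0.985, -0.171, -0.0], [-0.171, 0.985, -0.0], [0.0, -0.0, -1.0]]
wrist_force: [-0.7, 0.2, 1.0]
finger_gap: -0.0
```

That is about 60 of 65 mm with no stop force, and the ball has had a second to settle. Now a slow release.

>>> carry_out(
  targets=[
    [0,0,-0.5,0,0,0,0],
    [0,0,-1.5,0,0,0,0],
    [0,0,-3,0,0,0,0],
    [0,0,-4.5,0,0,0,0],
    [0,0,-6,0,0,0,0],
    [0,0,-7.5,0,0,0,0],
    [0,0,-9,0,0,0,0],
    [0,0,-10.5,0,0,0,0],
    [0,0,-12,0,0,0,0],
    [0,0,-13.5,0,0,0,0],
    [0,0,-15,0,0,0,0],
    [0,0,-16.5,0,0,0,0],
    [0,0,-18,0,0,0,0],
    [0,0,-19.5,0,0,0,0],
    [0,0,-21,0,0,0,0],
    [0,0,-22.5,0,0,0,0],
    [0,0,-24,0,0,0,0],
    [0,0,-25.5,0,0,0,0],
    [0,0,-27,0,0,0,0],
    [0,0,-28.5,0,0,0,0],
  ],
)

```text
t: 10.1
tool_pos: [512.2, 86.0, 59.2]
tool_rot: [[-0.985, -0.171, 0.001], [-0.171, 0.985, 0.0], [-0.001, -0.0, -1.0]]
wrist_force: [0.9, -0.3, 3.3]
finger_gap: 0.0
```

>>> carry_out(
  targets=[
    [0,0,-1.2,0,0,0,0],
    [0,0,-2.4,0,0,0,0],
    [0,0,-3.6,0,0,0,0],
    [0,0,-4.8,0,0,0,0],
    [0,0,-6,0,0,0,0],
    [0,0,-7.2,0,0,0,0],
    [0,0,-8.4,0,0,0,0],
    [0,0,-9.6,0,0,0,0],
    [0,0,-10.8,0,0,0,0],
    [0,0,-12,0,0,0,0],
    [0,0,-13,0,0,0,0],
    [0,0,-14,0,0,0,0],
    [0,0,-15,0,0,0,0],
    [0,0,-16,0,0,0,0],
    [0,0,-17,0,0,0,0],
    [0,0,-18,0,0,0,0],
    [0,0,-19,0,0,0,0],
    [0,0,-20,0,0,0,0],
    [0,0,-21,0,0,0,0],
    [0,0,-22,0,0,0,0],
  ],
)

```text
t: 12.1
tool_pos: [511.9, 85.9, 81.0]
tool_rot: [[-0.985, -0.171, 0.0], [-0.171, 0.985, -0.0], [-0.0, -0.0, -1.0]]
wrist_force: [3.9, 1.1, 3.9]
finger_gap: 0.3
```

>>> carry_out(
  targets=[
    [0,0,-0.8,0,0,0,0],
    [0,0,-1.6,0,0,0,0],
    [0,0,-2.4,0,0,0,0],
    [0,0,-3.2,0,0,0,0],
    [0,0,-4,0,0,0,0],
    [0,0,-4.8,0,0,0,0],
    [0,0,-5.6,0,0,0,0],
    [0,0,-6.4,0,0,0,0],
    [0,0,-7.2,0,0,0,0],
    [0,0,-8,0,0,0,0],
    [0,0,-8.8,0,0,0,0],
    [0,0,-9.6,0,0,0,0],
    [0,0,-10.4,0,0,0,0],
    [0,0,-11.2,0,0,0,0],
    [0,0,-12,0,0,0,0],
    [0,0,-12.8,0,0,0,0],
    [0,0,-13.6,0,0,0,0],
    [0,0,-14.4,0,0,0,0],
    [0,0,-15.2,0,0,0,0],
    [0,0,-16,0,0,0,0],
  ],
)

```text
t: 14.1
tool_pos: [511.8, 85.9, 97.0]
tool_rot: [[-0.985, -0.171, -0.0], [-0.171, 0.985, -0.0], [0.0, -0.0, -1.0]]
wrist_force: [0.1, 0.1, 0.7]
finger_gap: -0.3
```

>>> carry_out(
  targets=[
    [0,0,-2,0,0,0,0],
    [0,0,-5,0,0,0,0],
    [0,0,-10,0,0,0,0],
    [0,0,-18,0,0,0,0],
    [0,0,-28,0,0,0,0],
    [0,0,-40,0,0,0,0],
    [5,0,-55,0,0,0,0],
    [15,0,-70,0,0,0,0],
    [30,0,-85,0,0,0,0],
    [50,0,-98,0,0,0,0],
    [70,0,-105,0,0,0,0],
    [85,0,-108,0,0,0,0],
    [90,0,-110,0,0,0,0],
    [90,0,-110,0,0,0,0],
  ],
)

```text
t: 15.5
tool_pos: [423.2, 70.6, 207.9]
tool_rot: [[-0.985, -0.171, 0.001], [-0.171, 0.985, 0.001], [-0.002, 0.0, -1.0]]
wrist_force: [0.7, 0.2, 0.2]
finger_gap: -0.1
```

```bash
python3 - <<'E'
from h import *
t=snapshot("top");a=cv2.resize(t["img"][95:245,215:415,::-1],None,fx=2,fy=2,interpolation=cv2.INTER_CUBIC)
s2=snapshot("scene");b=cv2.resize(s2["img"][150:320,190:420,::-1],(400,300),interpolation=cv2.INTER_CUBIC)
cv2.imwrite("pics/c6.png",np.hstack([a,b]))
x=sense();print(x["t"],x["tool_pos"],x["wrist_force"])
E
```

```text
15.6 [423.66629391  70.672778   207.18527901] [ 0.28137906 -0.32171465  0.49840108]
```

View pics/c6.png

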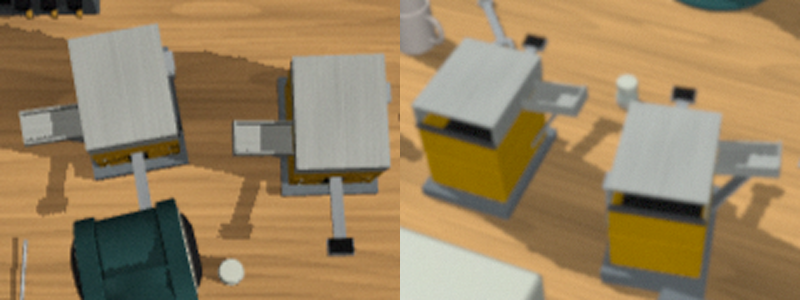

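Both lids are shut, both chutes are empty with station_a's at (50,122), paddle_a is back up at (684,95), and the jar stands. The arm is clear at about 0.5 N, so I'm handing in.

```bash
python3 -c "
from workcell import sign_off
print(sign_off())"
```

```text
the job is handed in; nothing more can be done
None
```

The job is done and handed in: the ball rolled into station_a, its lid is shut again, and the other chamber was left alone. The whole run took 15.6 s.

- **Which chamber:** the ball was in the left chamber's chute, so that was station_a.
- **Press:** with the fingers shut, I pressed its paddle down about 60 of its 65 mm. The lid opened wide, and the image taken while it was open showed the chute empty.
- **Release:** I let the lever up under the fingers over about 6 s. The force was about 4 N at 81 mm and near zero by 97 mm, so the fingers followed it almost to rest. The lid was not filmed as it closed.
- **Last checks:** the final images show both lids shut, both chutes empty, paddle_a back up and the jar still standing. The arm was clear, with only noise on the force reading. I did not see the ball inside the chamber; I infer it from the empty chute.
- **What disagreed:** the scene camera put the fingertip about 10 pixel rows off. The wrist camera also showed the fingertips farther out or higher than the reported tool position. The paddle was met at about 90 mm tool height instead of the nominal 100, so I found the contact by force and measured the travel from there.

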